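Stand the bedside night-light upright in its ring dock

ROBOT

A 6-joint arm with a two-finger parallel gripper is mounted at the origin on the work surface. World frame = base frame: x ahead of the robot, y to its left, z up, the work surface at z = 0. Lengths are in mm, angles in degrees, forces in N, time in s.
With the tool pointing down it reaches from about 300 to 850 mm from the base axis. Payload 4.2 kg.
Tool frame: the origin (TCP) lies on the centre line of the jaws, within the pads' length; the fingertips stand 14 mm ahead of it and the grasp point (between the pads) lies 5 mm behind it; z points along the fingers, y is the line along which they close (so a half turn about z gives the same grasp; the last joint's range is limited). The gripper opens to 91 mm and grips with 3 to 60 N. Pads are 32 mm wide; open, the fingers measure 118 mm over their backs; the gripper's body (76 mm by 178 mm) begins 60 mm behind the grasp point.
Start: joints at [-76.776, 18.312, 89.639, -0, 72.044, -1.146], TCP at [142.705, -557.025, 227.976] pointing down, gripper open.
Joint ranges: [-177.97, 177.97], [-48.28, 115.42], [12.27, 149.76], [-77.06, 257.06], [2.81, 150.46], [-146.56, 146.56]. Speed limits (degrees/s): [147.25, 147.25, 180, 180, 180, 180].

INTERFACE

Orientations are given as [roll, pitch, yaw] about the fixed x, y, z axes, in that order (R = Rz(yaw) Ry(pitch) Rx(roll)).
In Python, from workcell import env gives the robot as it stands.
- The arm moves only by the tool arm_command, never from a script. Its argument "motion" is a list of rows, each an object with "offset": the shift along the tool's x, y, z in m, a list of three; "spin": the turn about the tool's z in rad. In form: [{"offset": [tx, ty, tz], "spin": spin}, ...]. A call has 1 to 5 rows; each row shifts and turns the commanded pose from where the row before left it, along the tool's axes as they then stand; what a row does not reach is not made up. A row lasts 1/8 s, in which the tool goes at most 62.5 mm and 10.7 degrees, less where a joint would pass 70% of its speed; a pose out of reach is approached as far as the arm can. A call with a gripper value outside its range is refused whole. "jaw" is the finger opening in m, from 0 to 0.0912, set as the call begins (left out, the last holds). The fingers move at their own pace and stop on an object; "newtons" is the grip in N (left out, the last holds). Time passes only in rows, so rows that do not move let the fingers close. It gives the time, the measured TCP pose, the force, the opening and the grip force at its end, in the units of the state.
- env.state(): the state, without advancing time (a new reading comes with each control period).
- env.grab_frame(name): name is "scene" or "side" or "wrist"; returns (picture, depth): 420x560x3 uint8, blue, green, red; 420x560 float32, mm along the optical axis (not along the pixel's ray), 0 where there is no reading.
- env.camera_model(name): a dict with "fx", "fy", "cx", "cy" (pixels), "eye" and "rotation" of the camera in the world; the wrist camera has in their place "hand_eye" (4x4, takes a point from camera to tool coordinates, whose origin is the TCP and whose axes are the flange's). Camera axes: x right, y down, z forward; pixel columns grow to the right and rows downward; lengths in mm; the calibration is good to about 2 mm. A picture is of the moment at which its call begins: read the wrist's pose just before it. camera_model takes no time and is no camera call.
- env.job_done(): hands the job in; it is judged then, once.
Trained networks look in the newest picture that a camera, given by its name, has taken for a name from the list of things; names that differ only in an ending like _2 or _b are one class to them, and where a whole thing is asked for, a point or a joint stands for the part that bears it (a point fixed in the world has none). Each returns a list of dicts, best first, with "score" (0 to 1); they miss things now and then, are a little off and sometimes report something else, mostly with a low value. They report only what shows in the picture. A call takes as long as a camera call. They do not tell look-alikes from the thing itself.
- env.boxes_of(camera, target): "bbox" ([left, top, right, bottom] in pixels, round what is visible of it).
- env.pinpoint(camera, target): "location" ([column, row] in pixels: a listed point, or the origin of a listed thing).
The state is a dict: "time_s": time; "qpos": joint angles; "qvel": joint speeds; "effort": joint torques, N m; "ee_pos": TCP position; "ee_rot": TCP orientation; "force": force on the tool from outside, world axes, zero at the start; "torque": the same for the moment, N m; "gripper_width": finger opening in mm; "gripper_force": force on a finger pad.
Only numpy, scipy, OpenCV 4.12 (cv2) and the standard library are available. Lean on these libraries where they do the work, as an engineer would, in place of code of your own. Each camera call takes 0.05 s, during which the arm holds its last target. There are 200 camera calls.

TASK

The round-bottomed night-light has been left leaning in the metal pot on the bedside top. Take it out and stand it upright in the low wooden ring that is its dock, set down gently into the ring, not dropped, and let go; leave the mug and the lotion bottle where they stand.

Things in the scene. Friction and masses are not known exactly. Their poses are not given: they have to be found in the camera images.
- night_light: White night-light with a grey round bottom, 200 g, 140 mm tall: 64 mm ball below, straight round neck (36 mm diameter, 85 to 136 mm from the ball's bottom) above. Origin: bottom of the ball; z axis: along it to the neck. Starts leaning about 32 degrees, direction varies, in a fixed metal pot (86 mm outside, 76 mm bore, rim 72 mm high). Its weight lies near the centre of the ball: it does not right itself.
- dock: The night-light's dock: low round wooden ring fixed to the table, 84 mm outside diameter, 26 mm high, round recess of 50 mm diameter open at the top. Origin: centre of its underside, on the table; z up. Seated, the ball rests on the recess's upper edge, its lowest point 14 mm above the table.
- mug: White ceramic mug, loose, a bystander: 80 mm diameter, 90 mm high, with a handle on its +y side. Origin: centre of its underside; z up.
- bottle: White round lotion bottle with a flat bottom, loose, a bystander: 52 mm diameter, 125 mm high, standing. Origin: centre of its underside; z up.
Things that resemble listed ones, but are neither listed nor needed, are in the scene too. What is shaped like the night_light but pink, purple or yellow is not meant.

How it is judged (in metres and radians):
At the end, for the whole second after the job is handed in: The night-light rests in the wooden ring dock, its ball seated (lowest point 8 to 20 mm above the dock's underside and within 14 mm of its centre line), its axis within 0.26 rad (15 degrees) of vertical, still (below 0.03 m/s and 0.3 rad/s) and released (horizontal distance between night_light and dock below 0.014 m and angle between night_light's own z axis and vertical below 0.26 rad and z of night_light in the frame of dock between 0.008 and 0.02 m and linear speed of night_light below 0.03 m/s and angular speed of night_light below 0.3 rad/s); the robot touches nothing.
It fails at once if the mug is shifted by more than 30 mm or tipped over (distance of mug from where it was at the start of the episode above 0.03 m or angle between mug's own z axis and vertical above 0.35 rad).
It fails at once if the lotion bottle is shifted by more than 30 mm or tipped over (distance of bottle from where it was at the start of the episode above 0.03 m or angle between bottle's own z axis and vertical above 0.35 rad).
It fails at once if the night-light is pressed or dropped into the dock with more than 60 N (contact force between night_light and dock above 60 N).
It fails at once if the night-light is let go over the dock with its ball more than 16 mm above its seat (contact force between the fingers and night_light below 0.05 N and horizontal distance between night_light and dock below 0.05 m and z of night_light in the frame of dock above 0.03 m).
It also fails if it takes over 34 s, if anything falls off the work surface, if the arm or the gripper's body presses on something with over 40 N, if the wrist force passes 120 N, or if a joint passes its speed limit or range.

## Working session

There is one attempt and no reset: what is moved stays moved. The work goes in short steps, Python scripts to look and compute and a tool call to move; the robot and the scene stay as the last step left them, time stands still between calls to the robot, and variables do not carry over. Pictures are saved under pics/ and viewed, at most 10 in all, crops included, and the job is handed in when it is done.

Besides the shell and the picture viewer there is one more tool, called after "Emit:" as name(argument=value, ...), one argument or row to a line, values as JSON. arm_command: Moves the arm, as the interface text tells. Its arguments: {"type":"object","properties":{"motion":{"type":"array"},"jaw":{"type":"number"},"newtons":{"type":"number"}},"required":["motion"]}

```bash
mkdir -p pics; ls; cat > h.py <<'E'
import numpy as np, cv2
from workcell import env
def pts(name, d, uv=None):
    m=env.camera_model(name)
    v,u=np.indices(d.shape)
    P=np.stack([(u-m['cx'])/m['fx']*d,(v-m['cy'])/m['fy']*d,d],-1)
    if 'eye' in m: return P@np.array(m['rotation']).T+np.array(m['eye'])
    return P
E
python3 - <<'E'
from h import *
ims=[]
for c in ['scene','side']:
    p,d=env.grab_frame(c); W=pts(c,d); np.save(f'{c}.npy',W); cv2.imwrite(f'pics/{c}0.png',p); ims.append(p)
    print(c,env.camera_model(c)['eye'])
    for t in ['night_light','dock','mug','bottle']:
        for b in env.boxes_of(c,t)[:4]: print(c,t,np.round(b['bbox']),round(b['score'],2))
        for b in env.pinpoint(c,t)[:4]: print('  pt',np.round(b['location']),round(b['score'],2))
print(env.state())
E
```

```text
picsTraceback (most recent call last):
  File "<stdin>", line 4, in <module>
  File "h.py", line 7, in pts
    if 'eye' in m: return P@np.array(m['rotation']).T+np.array(m['eye'])
                          ~~~~~~~~~~~~~~~~~~~~~~~~~~~^~~~~~~~~~~~~~~~~~~
ValueError: operands could not be broadcast together with shapes (420,560) (3,)
```

```bash
cat > h.py <<'E'
import numpy as np, cv2
from scipy.spatial.transform import Rotation as Ro
from workcell import env
def rot(r):
    r=np.array(r)
    return r if r.shape==(3,3) else Ro.from_euler('xyz',r,degrees=True).as_matrix()
def pts(name, d, st=None):
    m=env.camera_model(name)
    v,u=np.indices(d.shape)
    P=np.stack([(u-m['cx'])/m['fx']*d,(v-m['cy'])/m['fy']*d,d],-1)
    if 'eye' in m: return P@rot(m['rotation']).T+np.array(m['eye'])
    H=np.array(m['hand_eye']); P=P@H[:3,:3].T+H[:3,3]
    return P@rot(st['ee_rot']).T+np.array(st['ee_pos'])
E
python3 - <<'E'
from h import *
print(env.camera_model('wrist'))
for c in ['scene','side']:
    p,d=env.grab_frame(c); W=pts(c,d); np.save(f'{c}.npy',W); cv2.imwrite(f'pics/{c}0.png',p)
    m=env.camera_model(c);print(c,m)
    for t in ['night_light','dock','mug','bottle']:
        for b in env.boxes_of(c,t)[:4]: print(c,t,np.round(b['bbox']),round(b['score'],2))
        for b in env.pinpoint(c,t)[:4]:
            l=np.round(b['location']).astype(int);print('  pt',l,round(b['score'],2),W[min(l[1],419),min(l[0],559)].round())
print(env.state())
E
```

```text
{'fx': 333.40454248853894, 'fy': 333.40454248853894, 'cx': 275.6947063967905, 'cy': 206.3642984788087, 'hand_eye': array([[ 3.32210013e-04, -9.70966041e-01, -2.39217134e-01,
         6.69278421e+01],
       [ 9.99999729e-01,  4.79758735e-04, -5.58570006e-04,
         8.32245731e-01],
       [ 6.57119017e-04, -2.39216884e-01,  9.70965937e-01,
        -1.56651042e+02],
       [ 0.00000000e+00,  0.00000000e+00,  0.00000000e+00,
         1.00000000e+00]])}
scene {'fx': 472.558309467699, 'fy': 472.558309467699, 'cx': 277.06154452176787, 'cy': 202.6769335078295, 'eye': array([1338.60931028, -113.79591018,  628.95730213]), 'rotation': array([-121.91983262,   -0.41820541,   88.28011527])}
scene night_light [111. 229. 142. 290.] 0.9
scene night_light [195. 184. 225. 233.] 0.74
scene night_light [165. 173. 200. 203.] 0.56
scene night_light [233. 178. 280. 219.] 0.55
  pt [126 233] 0.9 [ 543. -394.   64.]
  pt [272 187] 0.67 [349. -92.  57.]
  pt [163 181] 0.65 [ 300. -363.   49.]
scene dock [342. 251. 385. 288.] 0.65
  pt [317 227] 0.69 [475.   6.  26.]
  pt [364 271] 0.55 [604.  89.   6.]
sce
[... 912 characters left out ...]
.67 [437. 296.  36.]
{'time_s': 0.95, 'qpos': array([-7.67787652e+01,  1.83098840e+01,  8.96404101e+01,  9.38590840e-04,
        7.20447945e+01, -1.14791261e+00]), 'qvel': array([-0.00176415, -0.00752789, -0.09363576,  0.10246742,  0.05987153,
       -0.02176722]), 'effort': array([-2.29641828e-04, -4.12358057e+01, -2.32235205e+01,  7.26203341e-02,
        3.76070535e-02, -1.40093130e-05]), 'ee_pos': array([ 142.68206345, -557.01199891,  227.98658129]), 'ee_rot': array([ 1.79995072e+02, -7.94331466e-04,  1.43688581e+01]), 'force': array([-0.24083106, -0.77558362, -0.71511334]), 'torque': array([ 0.04485812,  0.01921899, -0.00852348]), 'gripper_force': 0.0, 'gripper_width': 91.23967326810052}
```

View pics/scene0.png

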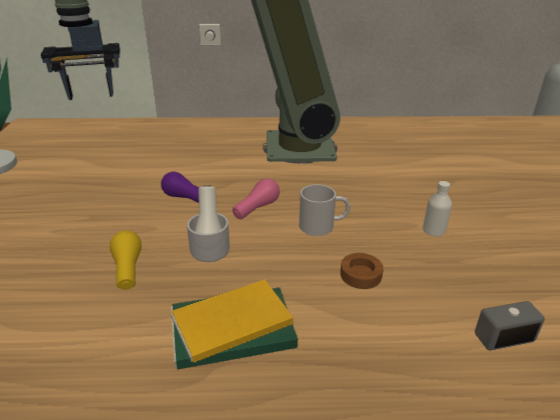

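View pics/side0.png

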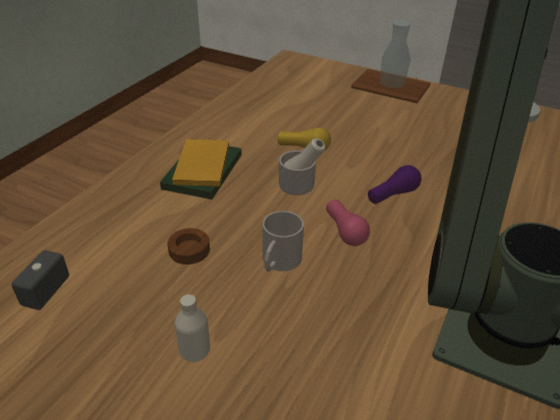

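```bash
python3 - <<'E'
from h import *
from scipy.optimize import least_squares
def circ(P,r):
    f=lambda c:np.hypot(P[:,0]-c[0],P[:,1]-c[1])-r
    return least_squares(f,P[:,:2].mean(0),loss='soft_l1',f_scale=2)
for c,db,pb in [('scene',(335,245,392,295),(180,178,236,265)),('side',(160,225,216,268),(270,132,332,198))]:
    W=np.load(c+'.npy')
    def crop(b): return W[b[1]:b[3],b[0]:b[2]].reshape(-1,3)
    D=crop(db);T=D[(D[:,2]>22)&(D[:,2]<32)]
    t=T[:,:2]; mid=(t.max(0)+t.min(0))/2
    r=circ(T,33.5);print(c,'dock top',len(T),T[:,2].mean(),'mid',mid,t.max(0)-t.min(0),'fit',r.x)
    P=crop(pb);S=P[(P[:,2]>15)&(P[:,2]<60)]
    r=circ(S,43);print(' pot',len(S),r.x,np.abs(r.fun).mean())
    N=P[(P[:,2]>88)&(P[:,2]<160)]
    print(' neck',len(N),N.min(0).round(),N.max(0).round())
    def g(x): # axis through (x0,x1,100), dir by slopes
        d=np.array([x[2],x[3],1]);d/=np.linalg.norm(d);q=N-np.array([x[0],x[1],110]);return np.linalg.norm(np.cross(q,d),axis=1)-18
    x=least_squares(g,[*N[:,:2].mean(0),0,0],loss='soft_l1',f_scale=2).x
    print(' axis@110',x[:2].round(1),'slope',x[2:].round(3),'tilt',np.degrees(np.arctan(np.hypot(*x[2:]))),'az',np.degrees(np.arctan2(x[3],x[2])))
E
```

```text
scene dock top 674 26.47377646181069 mid [612.33562847  81.94289986] [82.38740941 83.23867777] fit [613.80740498  81.11822017]
 pot 1134 [ 519.01611227 -230.71254435] 51.0924125698647
 neck 502 [ 470. -249.   88.] [ 522. -213.  139.]
 axis@110 [ 482.5 -231.3] slope [-0.659 -0.037] tilt 33.44135058602239 az -176.74936996012644
side dock top 604 24.336281536066398 mid [607.87341712  82.80191172] [84.06366417 82.81656306] fit [607.76406951  82.79677448]
 pot 1239 [ 537.18044115 -284.57925704] 55.89905366057662
 neck 365 [ 455. -247.   89.] [ 512. -211.  137.]
 axis@110 [ 480.1 -233.5] slope [-0.571 -0.119] tilt 30.237661517301174 az -168.18163766958745
```

Emit:
arm_command(
  motion=[
    {"offset":[0.052,-0.029,0],"spin":0},
    {"offset":[0.052,-0.029,0],"spin":0},
    {"offset":[0.052,-0.029,0],"spin":0},
    {"offset":[0.052,-0.029,0],"spin":0},
    {"offset":[0.052,-0.029,0],"spin":0},
  ],
)

```text
time_s: 1.58
ee_pos: [359.8, -350.7, 228.2]
ee_rot: [180.0, -0.0, 14.4]
force: [0.5, -0.2, -0.0]
gripper_width: 91.1
gripper_force: 0.0
```

Emit:
arm_command(
  motion=[
    {"offset":[0.052,-0.029,0],"spin":0},
    {"offset":[0.052,-0.029,0],"spin":0},
    {"offset":[0.05,-0.027,0],"spin":0},
    {"offset":[0,0,0],"spin":-0.18},
    {"offset":[0,0,0],"spin":-0.18},
  ],
)

```text
time_s: 2.2
ee_pos: [487.3, -230.6, 227.8]
ee_rot: [-180.0, 0.0, 35.5]
force: [0.7, -0.3, -1.3]
gripper_width: 91.2
gripper_force: 0.0
```

Emit:
arm_command(
  motion=[
    {"offset":[0,0,0],"spin":-0.18},
    {"offset":[0,0,0],"spin":-0.18},
    {"offset":[0,0,0],"spin":-0.18},
    {"offset":[0,0,0],"spin":-0.18},
    {"offset":[0,0,0],"spin":-0.18},
  ],
)

```text
time_s: 2.82
ee_pos: [486.7, -231.4, 228.0]
ee_rot: [180.0, 0.0, 86.9]
force: [-0.6, 0.2, 0.5]
gripper_width: 91.3
gripper_force: 0.0
```

Emit:
arm_command(
  motion=[
    {"offset":[0,0,0],"spin":-0.18},
    {"offset":[0,0,0],"spin":-0.02},
    {"offset":[0,0,0],"spin":0},
  ],
)

```text
time_s: 3.2
ee_pos: [486.7, -231.5, 228.0]
ee_rot: [180.0, 0.0, 97.9]
force: [-0.2, 0.0, 0.0]
gripper_width: 91.1
gripper_force: 0.0
```

```bash
python3 - <<'E'
from h import *
s=env.state();p,d=env.grab_frame('wrist');W=pts('wrist',d,s);np.save('wrist.npy',W);cv2.imwrite('pics/w0.png',p)
print(s['time_s'],s['ee_pos'],s['ee_rot'],s['force'])
E
```

```text
3.2 [ 486.67339012 -231.48402517  227.98335329] [1.79995339e+02 6.76685835e-03 9.78902781e+01] [-0.1796801   0.04141673  0.01948964]
```

View pics/w0.png

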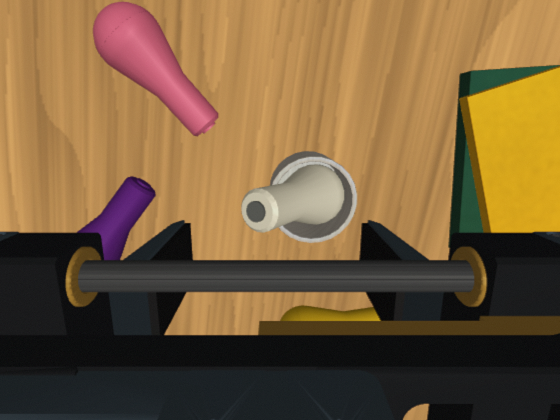

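The wrist view shows the white night-light in the pot: pot centre about (313,196), neck tip about (260,209), leaning to image left between the finger positions.

```bash
python3 - <<'E'
from h import *
from scipy.optimize import least_squares
W=np.load('wrist.npy')[140:245,235:365].reshape(-1,3)
N=W[(W[:,2]>85)&(W[:,2]<150)]
q=N; 
def g(x):
    d=np.array([x[2],x[3],1]);d/=np.linalg.norm(d);return np.linalg.norm(np.cross(N-np.array([x[0],x[1],110]),d),axis=1)-18
x=least_squares(g,[486,-231,-.6,-.05],loss='soft_l1',f_scale=1).x
print('axis110',x[:2],x[2:],np.degrees(np.arctan2(x[3],x[2])),np.degrees(np.arctan(np.hypot(*x[2:]))),N[:,2].max(),N[:,0].min())
R=W[(W[:,2]>68)&(W[:,2]<76)]
f=lambda c:np.hypot(R[:,0]-c[0],R[:,1]-c[1])-40.5
for s in (1,):
    c=least_squares(f,[520,-230],loss='cauchy',f_scale=1).x;print('pot',c,len(R),np.sort(np.abs(f(c)))[::40])
E
```

```text
axis110 [ 482.54380495 -233.71077881] [-0.67734941 -0.04400212] -176.28316173310418 34.16776438442583 138.70838189748432 458.0364007781824
pot [ 521.55099186 -231.41182565] 1642 [3.64261674e-03 8.99832211e-02 1.71338137e-01 2.54502251e-01
 3.51896488e-01 4.74367381e-01 5.38581237e-01 6.35662463e-01
 7.30351118e-01 8.08966519e-01 9.20198650e-01 1.00268192e+00
 1.06979459e+00 1.14310690e+00 1.22217116e+00 1.32284783e+00
 1.41768945e+00 1.50722534e+00 1.55443332e+00 1.61617194e+00
 1.71765206e+00 1.80772662e+00 1.89427274e+00 1.99200037e+00
 2.09778445e+00 2.17255057e+00 2.30816470e+00 2.45201770e+00
 2.63157409e+00 2.88315865e+00 1.10348837e+01 1.60230050e+01
 1.89018231e+01 2.02876213e+01 2.12247611e+01 2.18809814e+01
 2.26849623e+01 2.35011849e+01 2.44442389e+01 2.54901955e+01
 2.69107805e+01 2.98897488e+01]
```

Emit:
arm_command(
  motion=[
    {"offset":[0,0,0.04],"spin":0.07},
    {"offset":[0,0,0.04],"spin":0},
    {"offset":[0,0,0.03],"spin":0},
    {"offset":[0,0,0.013],"spin":0},
    {"offset":[0,0,0],"spin":0},
  ],
)

```text
time_s: 3.88
ee_pos: [486.6, -231.5, 104.7]
ee_rot: [-180.0, -0.0, 94.0]
force: [0.2, -1.0, -0.5]
gripper_width: 91.0
gripper_force: 0.0
```

Emit:
arm_command(
  motion=[
    {"offset":[0,0,0],"spin":0},
    {"offset":[0,0.005,0],"spin":0},
    {"offset":[0,0.008,0],"spin":0},
    {"offset":[0,0.008,0],"spin":0},
  ],
  jaw=0.066,
  newtons=12,
)

```text
time_s: 4.38
ee_pos: [508.5, -230.1, 105.3]
ee_rot: [180.0, 0.0, 94.0]
force: [-0.7, 0.7, -0.4]
gripper_width: 66.4
gripper_force: 0.2
```

Emit:
arm_command(
  motion=[
    {"offset":[0,0.006,0],"spin":0},
    {"offset":[0,0.006,0],"spin":0},
    {"offset":[0,0.005,0],"spin":0},
    {"offset":[0,0,0],"spin":0},
  ],
)

```text
time_s: 4.88
ee_pos: [525.0, -228.8, 104.9]
ee_rot: [180.0, 0.0, 94.0]
force: [-0.4, -0.2, 0.5]
gripper_width: 66.0
gripper_force: 0.0
```

Emit:
arm_command(
  motion=[
    {"offset":[0,0,0],"spin":0},
    {"offset":[0,0,0],"spin":0},
    {"offset":[0,0,0],"spin":0},
    {"offset":[0,0,0],"spin":0},
    {"offset":[0,0,0],"spin":0},
  ],
  jaw=0.03,
  newtons=20,
)

```text
time_s: 5.5
ee_pos: [524.5, -228.9, 105.0]
ee_rot: [180.0, 0.0, 94.0]
force: [-0.3, 0.0, 1.1]
gripper_width: 35.5
gripper_force: 20.0
```

```bash
python3 - <<'E'
from h import *
s=env.state();p,d=env.grab_frame('wrist');W=pts('wrist',d,s);np.save('wrist.npy',W)
q,d2=env.grab_frame('side');cv2.imwrite('pics/c1.png',np.hstack([p[:,100:460],cv2.resize(q[100:240,240:380],(420,420))]))
print(s['time_s'],s['ee_pos'],s['ee_rot'],s['force'],s['torque'],s['gripper_width'],s['gripper_force'])
E
```

```text
5.5 [ 524.54114498 -228.85400451  105.02906234] [1.79999837e+02 8.38896172e-03 9.40089033e+01] [-0.2848329   0.030667    1.07382241] [0.02356997 0.02273733 0.03323654] 35.54124019564703 20.020788610791556
```

View pics/c1.png

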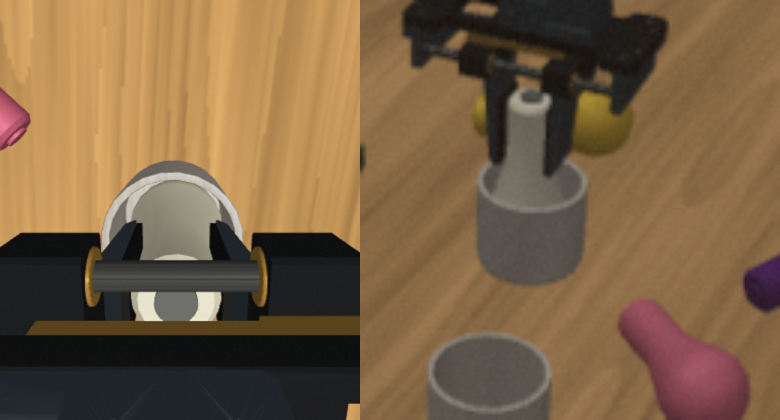

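The night-light is now upright between the jaws (neck at about (170,290) in the wrist view and vertical in the side crop). Lifting.

Emit:
arm_command(
  motion=[
    {"offset":[0,0,-0.02],"spin":0},
    {"offset":[0,0,-0.03],"spin":0},
    {"offset":[0,0,-0.03],"spin":0},
    {"offset":[0,0,-0.03],"spin":0},
    {"offset":[0,0,0],"spin":0},
  ],
  newtons=30,
)

```text
time_s: 6.22
ee_pos: [525.7, -229.3, 216.8]
ee_rot: [179.8, 0.1, 94.0]
force: [0.9, 0.3, -2.1]
gripper_width: 35.4
gripper_force: 30.0
```

```bash
cat > m.py <<'E'
from h import *
from scipy.optimize import least_squares
def light(c):
    """ball centre and neck axis of the held light, in world; from camera c"""
    s=env.state();p,d=env.grab_frame(c);W=pts(c,d,s);t=s['ee_pos']
    Q=W.reshape(-1,3);Q=Q[d.ravel()>0];r=np.hypot(Q[:,0]-t[0],Q[:,1]-t[1])
    B=Q[(r<50)&(Q[:,2]<t[2]-40)&(Q[:,2]>t[2]-115)&(Q[:,2]>30)]
    x=least_squares(lambda x:np.linalg.norm(B-x,axis=1)-32,t-[0,0,67],loss='cauchy',f_scale=2).x
    e=np.linalg.norm(B-x,axis=1)-32
    print(c,len(B),'ball-TCP',(x-t).round(1),'inliers',(abs(e)<3).sum(),'med',np.median(abs(e)).round(2))
    return p,W
E
python3 - <<'E'
from m import *
s=env.state();print(s['ee_pos'],s['gripper_width'],s['force'])
a=[light(c)[0] for c in('scene','side','wrist')]
cv2.imwrite('pics/l1.png',np.hstack([cv2.resize(a[0][60:300,130:290],(280,420)),cv2.resize(a[1][30:270,220:420],(350,420))]))
E
```

```text
[ 525.71015686 -229.29380014  216.76399196] 35.44728496219219 [ 0.93665941  0.33281469 -2.06534364]
scene 626 ball-TCP [ -0.3  -0.4 -64.4] inliers 589 med 0.95
side 527 ball-TCP [ -1.7  -1.3 -66.5] inliers 474 med 1.13
wrist 1618 ball-TCP [  0.1  -3.6 -61.1] inliers 1616 med 0.63
```

View pics/l1.png

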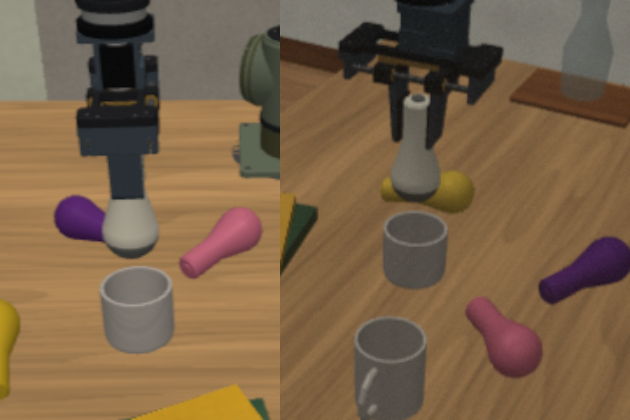

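The light hangs upright, free of the pot, in both views. Moving towards the dock, stopping short for a near look.

Emit:
arm_command(
  motion=[
    {"offset":[0.02,0.007,0],"spin":0},
    {"offset":[0.038,0.0134,0],"spin":0},
    {"offset":[0.038,0.0134,0],"spin":0},
    {"offset":[0.038,0.0134,0],"spin":0},
    {"offset":[0.038,0.0134,0],"spin":0},
  ],
)

```text
time_s: 7.0
ee_pos: [572.7, -50.3, 213.7]
ee_rot: [-179.9, -0.1, 94.0]
force: [0.6, 0.0, -2.0]
gripper_width: 35.2
gripper_force: 30.0
```

Emit:
arm_command(
  motion=[
    {"offset":[0.03,0.0134,0],"spin":0},
    {"offset":[0.01,0.01,0],"spin":0},
    {"offset":[0,0,0],"spin":0},
  ],
)

```text
time_s: 7.38
ee_pos: [593.7, -10.7, 214.1]
ee_rot: [-179.9, 0.0, 94.1]
force: [-0.7, -0.5, -1.0]
gripper_width: 35.4
gripper_force: 30.0
```

```bash
python3 - <<'E'
from m import *
s=env.state();p,W=light('wrist');t=s['ee_pos'];print(t,s['force'],s['time_s'])
cv2.imwrite('pics/w2.png',p)
Q=W.reshape(-1,3);near=np.hypot(Q[:,0]-611,Q[:,1]-82)<60
T=Q[near&(Q[:,2]>21)&(Q[:,2]<31)]
f=lambda c:np.maximum(np.abs(np.hypot(T[:,0]-c[0],T[:,1]-c[1])-33.5)-8.5,0)
c=least_squares(f,[611,82],loss='soft_l1').x
print('dock',len(T),T[:,2].mean(),T.min(0),T.max(0),c,f(c).mean(),c-t[:2])
E
```

```text
wrist 1627 ball-TCP [  0.1  -3.6 -61.1] inliers 1624 med 0.64
[593.69929937 -10.70457827 214.12190691] [-0.73111108 -0.49821582 -1.04016966] 7.375
dock 3790 25.81335771630543 [569.21575368  38.39352981  21.08047697] [652.38025376 121.76785164  28.8411462 ] [610.75737468  80.09405012] 0.0021598761488766513 [17.05807531 90.79862838]
```

View pics/w2.png

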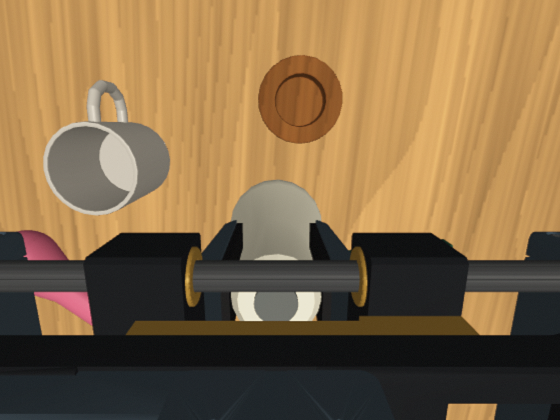

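The near view shows the dock clear at (300,99), mug to the left, light held at (275,220). Going over it and down.

Emit:
arm_command(
  motion=[
    {"offset":[0.03,0.008,0],"spin":0},
    {"offset":[0.03,0.008,0],"spin":0},
    {"offset":[0.021,0.005,0],"spin":0},
    {"offset":[0.01,0.0025,0],"spin":0},
    {"offset":[0,0,0],"spin":0},
  ],
)

```text
time_s: 8.05
ee_pos: [610.5, 80.8, 214.8]
ee_rot: [-180.0, 0.0, 94.0]
force: [-0.0, -0.7, -1.7]
gripper_width: 35.4
gripper_force: 30.0
```

Emit:
arm_command(
  motion=[
    {"offset":[0,0,0.03],"spin":0},
    {"offset":[0,0,0.03],"spin":0},
    {"offset":[0,0,0.02],"spin":0},
    {"offset":[0,0,0.01],"spin":0},
    {"offset":[0,0,0],"spin":0},
  ],
)

```text
time_s: 8.68
ee_pos: [610.4, 80.3, 124.6]
ee_rot: [-179.9, 0.0, 94.0]
force: [0.0, 0.5, -1.5]
gripper_width: 35.6
gripper_force: 30.0
```

```bash
python3 - <<'E'
from m import *
s=env.state();t=s['ee_pos'];print(t,s['force'],s['time_s'])
for c in('scene','side'):
    p,W=light(c)
    Q=W.reshape(-1,3);T=Q[(np.hypot(Q[:,0]-611,Q[:,1]-82)<60)&(Q[:,2]>16)&(Q[:,2]<30)]
    f=lambda c:np.maximum(np.abs(np.hypot(T[:,0]-c[0],T[:,1]-c[1])-33.5)-8.5,0)
    d=least_squares(f,[611,82],loss='soft_l1').x;print('dock-TCP',d-t[:2],len(T))
E
```

```text
[610.41706482  80.28502331 124.62976235] [ 0.02908228  0.50042098 -1.45365157] 8.675
scene 590 ball-TCP [ -0.8  -0.3 -64.2] inliers 566 med 0.79
dock-TCP [1.27531437 1.60521684] 565
side 589 ball-TCP [ -1.6  -1.3 -65.9] inliers 536 med 1.03
dock-TCP [-2.18887115  1.92641219] 516
```

Emit:
arm_command(
  motion=[
    {"offset":[0.002,0.001,0.003],"spin":0},
    {"offset":[0,0,0.004],"spin":0},
    {"offset":[0,0,0.002],"spin":0},
    {"offset":[0,0,0.002],"spin":0},
    {"offset":[0,0,0],"spin":0},
  ],
)

```text
time_s: 9.4
ee_pos: [611.2, 82.7, 113.9]
ee_rot: [-180.0, 0.0, 94.0]
force: [-0.9, -0.6, -0.3]
gripper_width: 35.5
gripper_force: 30.0
```

Emit:
arm_command(
  motion=[
    {"offset":[0,0,0.001],"spin":0},
    {"offset":[0,0,0.001],"spin":0},
    {"offset":[0,0,0],"spin":0},
  ],
)

```text
time_s: 9.78
ee_pos: [611.2, 82.7, 113.3]
ee_rot: [-180.0, 0.0, 94.0]
force: [-3.6, -2.2, 6.6]
gripper_width: 35.7
gripper_force: 30.0
```

Contact felt; the sideways force says about 1 mm too far +x/+y. Correct it and press very slightly.

Emit:
arm_command(
  motion=[
    {"offset":[-0.001,-0.001,0],"spin":0},
    {"offset":[0,0,0],"spin":0},
  ],
)

```text
time_s: 10.02
ee_pos: [610.9, 82.4, 113.3]
ee_rot: [179.9, -0.1, 94.0]
force: [-2.3, 0.1, 5.6]
gripper_width: 35.6
gripper_force: 30.0
```

Emit:
arm_command(
  motion=[
    {"offset":[0,0,0.0005],"spin":0},
    {"offset":[0,0,0.0],"spin":0},
  ],
)

```text
time_s: 10.28
ee_pos: [611.0, 82.4, 113.3]
ee_rot: [179.9, -0.0, 94.0]
force: [-3.5, -1.1, 8.6]
gripper_width: 35.4
gripper_force: 30.0
```

```bash
python3 - <<'E'
from m import *
s=env.state();print(s['ee_pos'],s['force'],s['torque'])
for c in('scene','side'): light(c)
E
```

```text
[610.97341833  82.37421919 113.27295838] [-3.50970127 -1.10376352  8.62762811] [-0.02180466  0.64630599 -0.01721989]
scene 567 ball-TCP [ -0.9  -0.3 -63.9] inliers 550 med 0.82
side 558 ball-TCP [ -1.5  -1.4 -64.7] inliers 517 med 1.03
```

Emit:
arm_command(
  motion=[
    {"offset":[0,-0.001,0],"spin":0},
    {"offset":[0,-0.001,0],"spin":0},
    {"offset":[0,0,0.0],"spin":0},
  ],
)

```text
time_s: 10.75
ee_pos: [610.5, 82.4, 113.3]
ee_rot: [179.7, -0.0, 94.0]
force: [1.2, 0.5, 5.1]
gripper_width: 35.8
gripper_force: 30.0
```

Emit:
arm_command(
  motion=[
    {"offset":[-0.0005,0,0.0005],"spin":0},
    {"offset":[0,0,0.0005],"spin":0},
    {"offset":[0,0,0.0],"spin":0},
  ],
)

```text
time_s: 11.12
ee_pos: [610.6, 82.2, 113.2]
ee_rot: [179.7, -0.1, 94.0]
force: [-1.6, 0.2, 9.8]
gripper_width: 35.6
gripper_force: 30.0
```

Now seated with nearly pure vertical force. Release softly.

Emit:
arm_command(
  motion=[
    {"offset":[0,0,-0.0005],"spin":0},
    {"offset":[0,0,0],"spin":0},
  ],
  newtons=4,
)

```text
time_s: 11.38
ee_pos: [610.5, 82.0, 113.0]
ee_rot: [179.7, -0.1, 94.0]
force: [-0.5, 0.3, 6.0]
gripper_width: 36.1
gripper_force: 4.0
```

Emit:
arm_command(
  motion=[
    {"offset":[0,0,0],"spin":0},
    {"offset":[0,0,0],"spin":0},
    {"offset":[0,0,0],"spin":0},
  ],
  jaw=0.046,
)

```text
time_s: 11.75
ee_pos: [608.5, 81.3, 110.6]
ee_rot: [-180.0, 0.0, 94.0]
force: [0.2, 0.0, 0.2]
gripper_width: 45.9
gripper_force: 0.0
```

```bash
python3 - <<'E'
from m import *
s=env.state();print(s['ee_pos'],s['force'],s['gripper_width'])
a=[]
for c in('scene','side'):
    p,W=light(c);a.append(p)
cv2.imwrite('pics/r.png',np.hstack([cv2.resize(a[0][140:300,280:440],(400,400)),cv2.resize(a[1][130:290,110:270],(400,400))]))
E
```

```text
[608.52654157  81.32787687 110.63646951] [0.20815156 0.03101602 0.23023849] 45.94792507514429
scene 528 ball-TCP [  1.5   0.9 -61.5] inliers 508 med 0.78
side 518 ball-TCP [  0.8  -0.4 -63. ] inliers 490 med 0.95
```

View pics/r.png

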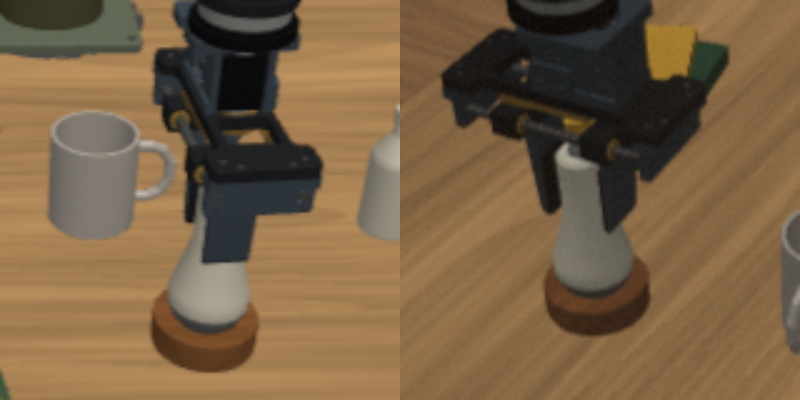

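The light stands upright in the dock, the fingers loose around the neck. Open fully and retreat straight up.

Emit:
arm_command(
  motion=[
    {"offset":[0,0,0],"spin":0},
    {"offset":[0,0,0],"spin":0},
    {"offset":[0,0,0],"spin":0},
    {"offset":[0,0,-0.01],"spin":0},
    {"offset":[0,0,-0.03],"spin":0},
  ],
  jaw=0.09,
)

```text
time_s: 12.48
ee_pos: [607.6, 81.2, 150.4]
ee_rot: [-179.8, 0.0, 94.0]
force: [1.0, -0.4, -0.5]
gripper_width: 89.5
gripper_force: 0.0
```

Emit:
arm_command(
  motion=[
    {"offset":[0,0,-0.04],"spin":0},
    {"offset":[0,0,-0.04],"spin":0},
    {"offset":[0,0,-0.03],"spin":0},
    {"offset":[0,0,0],"spin":0},
    {"offset":[0,0,0],"spin":0},
  ],
)

```text
time_s: 13.1
ee_pos: [608.0, 81.2, 260.1]
ee_rot: [-179.9, 0.0, 94.0]
force: [-0.1, 0.4, -0.5]
gripper_width: 90.1
gripper_force: 0.0
```

```bash
python3 - <<'E'
from h import *
s=env.state();print(s['ee_pos'],s['force'],s['time_s'])
for c in('scene','side'):
    p,d=env.grab_frame(c);Q=pts(c,d).reshape(-1,3)
    N=Q[(np.hypot(Q[:,0]-611,Q[:,1]-82)<60)&(Q[:,2]>102)&(Q[:,2]<158)]
    from scipy.optimize import least_squares
    def g(x):
        v=np.array([x[2],x[3],1]);v/=np.linalg.norm(v);return np.linalg.norm(np.cross(N-np.array([x[0],x[1],125]),v),axis=1)-18
    x=least_squares(g,[611,82,0,0],loss='soft_l1').x;print(c,len(N),x.round(3),N[:,2].max())
    if c=='side': cv2.imwrite('pics/end.png',p)
E
```

```text
[608.00312032  81.23022156 260.12166686] [-0.14470005  0.36654249 -0.5040468 ] 13.1
scene 587 [ 6.09192e+02  8.31980e+01 -3.30000e-02  2.60000e-02] 157.99929951977538
side 559 [ 6.08933e+02  8.20960e+01  2.30000e-02 -1.40000e-02] 157.30281276164703
```

View pics/end.png

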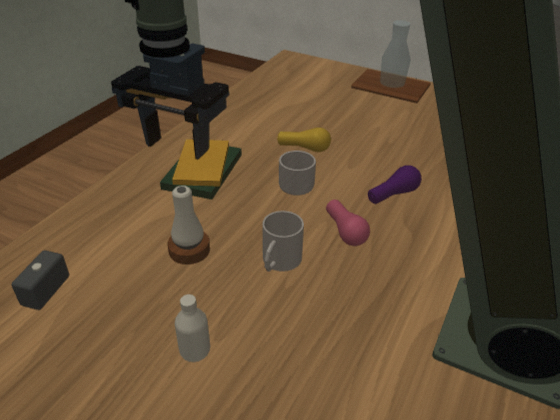

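The night-light stands upright (within 2 to 3 degrees) in the dock at (187,225), with the gripper clear and the mug and bottle where they were.

```bash
python3 -c "
from workcell import env
print(env.job_done())"
```

```text
the job is handed in; nothing more can be done
None
```

The night-light stands upright in its dock, set down gently and released, with the mug and lotion bottle where they were; the job is handed in at about 13 s, and no verdict came back.

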